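# Decant a drawer of hex nuts through a funnel into a jar

## Robot

A 6-joint arm with a two-finger parallel gripper is mounted at the origin on the work surface. World frame = base frame: x ahead of the robot, y to its left, z up, the work surface at z = 0. Lengths are in m, angles in degrees, forces in N, time in s.
With the tool pointing down it reaches from about 0.3 to 0.95 m from the base axis. Payload 3.1 kg.
Tool frame: the origin (TCP) lies midway between the tips of the shut fingers; the grasp point (between the pads) lies robot.grasp_offset behind it (robot.grasp_offset is the distance from the TCP to the grasp point, in m); x points along the fingers, y is the direction in which the jaws open and shut, and the axes are right-handed (so a half turn about x gives the same grasp; the last joint's range is limited). The gripper opens to 85 mm and grips with 20 to 120 N. Pads are 22 mm wide; open, the fingers measure 114 mm over their backs; the gripper's body (76 mm by 85 mm) begins 54 mm behind the grasp point. The pads swing forward as they close: fully open they stand 13 mm farther back than shut.
Start: joints at [-68.279, 17.653, 93.61, -0, 68.738, -3.994], TCP at [0.271, -0.563, 0.231] pointing down, gripper open.
Joint ranges: [-175.34, 175.34], [-45.06, 112.39], [2.9, 150.54], [-68.45, 248.45], [3.09, 151.38], [-168.51, 168.51]. Speed limits (degrees/s): [159.86, 159.86, 180, 180, 180, 180].

## Interface

Orientations are given as [roll, pitch, yaw] about the fixed x, y, z axes, in that order (R = Rz(yaw) Ry(pitch) Rx(roll)).
In Python, from rig import robot, capture gives the robot as it stands.
- The arm moves only by the tool arm_command, never from a script. Its argument "plan" is text: rows parted by semicolons, each of 7 numbers parted by spaces: the turn, a rotation vector about the world's x, y, z in degrees, then the shift along the world's x, y, z in m, then the opening, from 0 (shut) to 1 (fully open). A call has 1 to 20 rows; each row shifts and turns the pose as measured when the row begins; what a row does not reach is not made up. A row lasts 1/8 s, in which the tool goes at most 62.5 mm and 10.7 degrees, less where a joint would pass 70% of its speed; a pose out of reach is approached as far as the arm can. A call is refused whole if a number of a shift passes 0.0625 or a number of a turn 10.7, either way. A call with a gripper value outside its range is refused whole. The fingers move at their own pace and stop on an object; "newtons" is the grip in N (left out, the last holds). Time passes only in rows, so rows that do not move let the fingers close. It gives the time, the measured TCP pose, the force and the opening at its end, in the units of the state.
- robot.read_state(): the state, without advancing time (a new reading comes with each control period).
- capture(name): name is "scene" or "top" or "wrist"; returns a dict with "color" (384x512x3 uint8, red, green, blue), "K" (3x3 intrinsics, pixels), "cam_to_world" (4x4, takes a point from camera to world coordinates). Camera axes: x right, y down, z forward; pixel columns grow to the right and rows downward; lengths in m; the calibration is good to about 2 mm. The wrist camera is an equidistant fisheye: a pixel r from the principal point sees the ray r / f radians off the axis. A picture is of the moment at which its call begins. There is no depth.
- robot.job_done(): hands the job in, once; it reports no verdict.
The state is a dict: "time_s": time; "joints": joint angles; "qd": joint speeds; "joint_efforts": joint torques, N m; "tcp_pos": TCP position; "eef_rot": TCP orientation; "force": force on the tool from outside, world axes, zero at the start; "moment": the same for the moment, N m; "grip_width": opening from 0.0 (shut) to 1.0 (fully open).
Only numpy, scipy, OpenCV 4.12 (cv2) and the standard library are available. Lean on these libraries where they do the work, as an engineer would, in place of code of your own. Each camera call takes 0.05 s, during which the arm holds its last target. There are 200 camera calls.

## Task

One of the three small drawers in the steel cabinet holds loose hex nuts. Pull that drawer right out onto the bench and let go of it, then pick it up again with a grip fit for pouring and tip all the nuts over its sloping front, through the wide funnel, into the jar. Leave the jar standing in its place, stand the empty drawer upright on the bench, and leave the other drawers, the chuck key and the oil bottle alone.

Things in the scene. Friction and masses are not known exactly. Their poses are not given: they have to be found in the camera images.
- cabinet: Low steel cabinet fixed to the bench, 146 deep (x), 242 wide (y), 53 high. Origin: centre of underside. Its open front face, at x = -73, looks along its -x. Three bays at y = -78, 0, 78, each 70 wide and 45 high under the top. It has no bottom: the drawers stand on the bench. The drawers slide freely along its x, no latch, 2 mm clear each side.
- drawer_nuts: The drawer with the hex nuts, in any of the three bays, ajar 57 to 69 mm like the others, its front nuts in view. Black open tray, 66 wide (y), 40 high (z), walls 3; x runs to its back (upright, x = 67.5). Front slopes out from x = -30.5 at the bottom to the lip at x = -67.5; open top 135 long. Origin: underside, mid width, mid way from lip to back. 0.07-0.12 kg empty.
- drawer_pull (a point): Grip point of the nut drawer's pull, 84 mm ahead of the drawer's origin (drawer x = -84) and 23 above its underside; axes as the drawer. The pull is an upright fin on the middle of the front, 9 thick in y, reaching from the front to x = -95.5 (28 mm beyond the lip), z = 12 to 34; pinch it across y from above.
- drawer_lip (a point): Middle of the top edge of the nut drawer's sloping front (drawer x = -67.5, z = 40); axes as the drawer. The nuts pour over it: with friction 0.5 to 0.7 they leave the sloping front when the drawer is tipped 70 to 85 degrees front down; 100 to 110 degrees empties it. The pull reaches up to 40 mm below the lip when tipped.
- drawer_bolts: Bystander: a drawer of the same make holding hex-headed bolts about 46 long, lying lengthwise. Frame as the nut drawer's.
- drawer_pins: Bystander: a drawer of the same make holding straight steel dowel pins, 8 by 75, lying lengthwise. Frame as the nut drawer's.
- jar: Funnel jar, loose, upright, 0.4 to 0.65 kg: a glass jar (74 outside diameter, straight to 80 high, then a shoulder) with a wide sheet-metal funnel screwed on its neck, one piece with it. Origin: centre of its underside, z up. The spout has a 40 mm bore from z = 80 up to 114, then a cone at 51 degrees from level opens to the rim, 139 wide, at z = 173.
- funnel_rim (a point): Centre of the funnel's rim, on the jar's axis, 173 mm above the jar's underside; axes as the jar.
- chuck_key: Bystander: steel T-handled drill chuck key lying on the bench, 95 by 84, 18 high. Origin: under its middle.
- oil_bottle: Bystander: grey oil bottle, 54 diameter, 130 high, upright. Origin: centre of its underside.
- nut0: One of seven loose steel hex nuts, 16 mm across flats, 8 thick, 12 g each, lying in the nut drawer. Origin: centre of one flat face.
- nut1: Another of the seven hex nuts, the same as nut0.
- nut2: Another of the seven hex nuts, the same as nut0.
- nut3: Another of the seven hex nuts, the same as nut0.
- nut4: Another of the seven hex nuts, the same as nut0.
- nut5: Another of the seven hex nuts, the same as nut0.
- nut6: Another of the seven hex nuts, the same as nut0.
Not all that is in view belongs to the job. What is shaped like the drawer_nuts but purple is not meant. Leave any blue or yellow look-alike of the drawer_bolts alone.

How it is judged:
By the outcome, as a careful person would: the job done as asked, in the order asked, and still so for the second after the job is handed in, with the robot touching nothing.
It also fails if it takes over 72 s, if anything falls off the work surface, if the arm or the gripper's body presses on something with over 40 N, if the wrist force passes 120 N, or if a joint passes its speed limit or range.

## Working session

There is one attempt and no reset: what is moved stays moved. The work goes in short steps, Python scripts to look and compute and a tool call to move; the robot and the scene stay as the last step left them, time stands still between calls to the robot, and variables do not carry over. Pictures are saved under pics/ and viewed, about 8 in all and at most 12, crops included, and the job is handed in when it is done.

Besides the shell and the picture viewer there is one more tool, called after ">>>" by a JSON object that holds its "fn" and its "kwargs". arm_command: Moves the arm, as the interface text tells. Its arguments: {"type":"object","properties":{"plan":{"type":"string"},"newtons":{"type":"number"}},"required":["plan"]}

```bash
mkdir -p pics; ls
python3 - <<'E'
from rig import robot,capture
import cv2,numpy as np
print(robot.read_state(), robot.grasp_offset)
for n in("top","scene"):
    c=capture(n); np.savez("pics/%s1.npz"%n,**c)
    cv2.imwrite("pics/%s1.png"%n,cv2.resize(c["color"][:,:,::-1],(800,600),interpolation=cv2.INTER_CUBIC))
    print(n,c["K"].round(1).tolist(),c["cam_to_world"].round(4).tolist())
E
```

```text
pics
{'time_s': 0.0, 'joints': array([-6.82783229e+01,  1.77051866e+01,  9.36877942e+01,  9.84749134e-04,
        6.87371815e+01, -3.99223122e+00]), 'qd': array([ 0.04419671, -0.04454891, -0.02706126,  0.00888337,  0.02268539,
       -0.14637345]), 'joint_efforts': array([-8.93395627e-04, -4.15255451e+01, -2.76661009e+01, -1.34451989e-04,
        1.03754655e-02,  6.55530627e-06]), 'tcp_pos': array([ 0.27086792, -0.56236206,  0.23005401]), 'eef_rot': array([-94.39583264,  89.86983444, 111.31771757]), 'force': array([ 0.06229133, -0.28301266, -0.06470467]), 'moment': array([-0.00566696,  0.02425616,  0.02442752]), 'grip_width': 1.0027421809482464} 0.0187
top [[353.1, 0.0, 253.2], [0.0, 353.1, 189.4], [0.0, 0.0, 1.0]] [[-0.0255, -0.9878, 0.1535, 0.413], [-0.9991, 0.0303, 0.0288, 0.0577], [-0.0331, -0.1526, -0.9877, 0.9826], [0.0, 0.0, 0.0, 1.0]]
scene [[379.8, 0.0, 254.2], [0.0, 379.8, 190.5], [0.0, 0.0, 1.0]] [[-0.7956, 0.3693, -0.4802, 1.0157], [0.6058, 0.4914, -0.6258, 0.684], [0.0049, -0.7888, -0.6146, 0.71], [0.0, 0.0, 0.0, 1.0]]
```

View pics/top1.png

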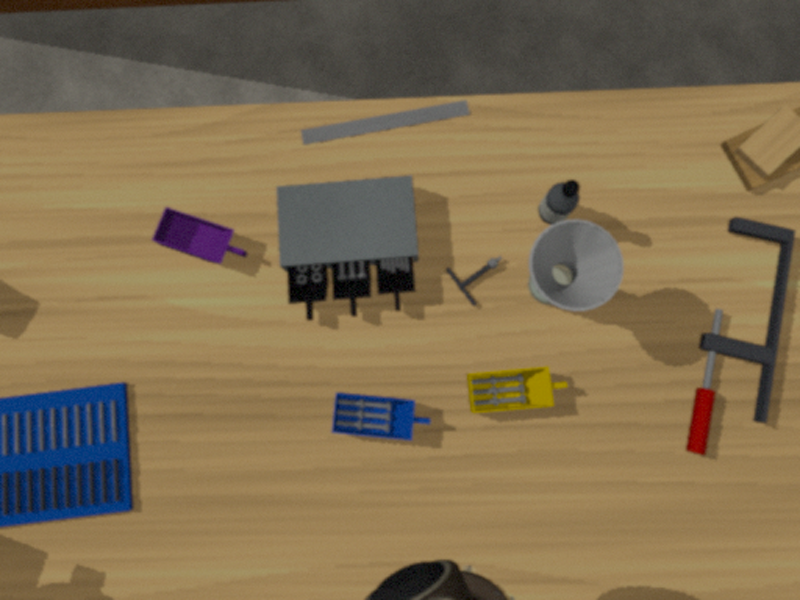

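View pics/scene1.png

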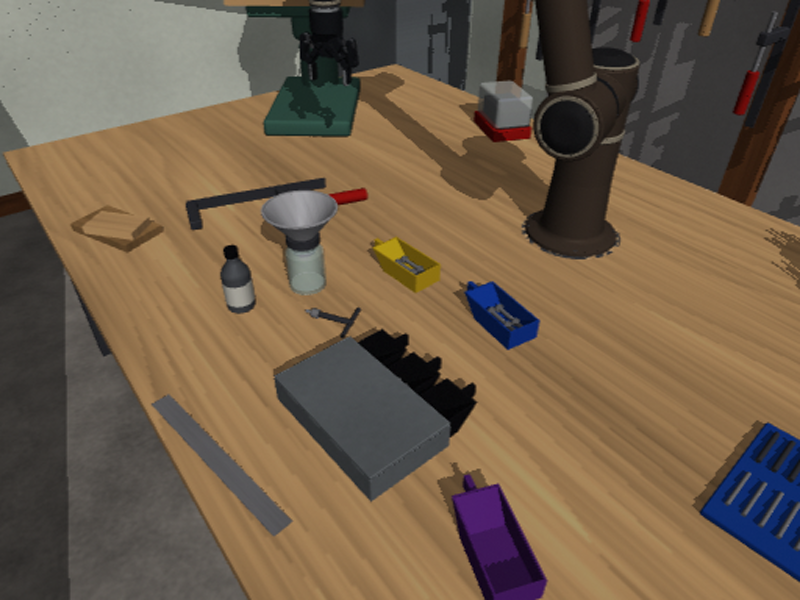

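```bash
cat > h.py <<'E'
import numpy as np,cv2
def load(n): return dict(np.load("pics/%s.npz"%n))
def ray(c,u,v,z):
    T=c["cam_to_world"];d=T[:3,:3]@np.linalg.inv(c["K"])@[u,v,1]
    return T[:3,3]+d*(z-T[2,3])/d[2]
def proj(c,p):
    T=c["cam_to_world"];q=T[:3,:3].T@(np.asarray(p)-T[:3,3]);q=c["K"]@q;return q[:2]/q[2]
E
python3 - <<'E'
from h import *
c=load("top1");im=c["color"];hsv=cv2.cvtColor(im,cv2.COLOR_RGB2HSV)
# cabinet top: low saturation, region
m=((hsv[...,1]<60)&(hsv[...,2]>70)).astype(np.uint8)
n,l,s,ce=cv2.connectedComponentsWithStats(m)
for i in range(1,n):
    if s[i,4]>300:
        print(i,s[i].tolist(),ce[i].round(1))
        cn=cv2.findContours((l==i).astype(np.uint8),0,2)[0][0]
        r=cv2.minAreaRect(cn); b=cv2.boxPoints(r)
        if s[i,0]>150 and s[i,0]<260 and s[i,1]>100:
            for p in b: print("cab",p.round(1),ray(c,*p,0.053).round(4))
        if s[i,0]>320 and s[i,0]<400:
            h=cv2.convexHull(cn); (x,y),(a,bb),an=cv2.fitEllipse(h)
            print("ell",x,y,a,bb,ray(c,x,y,.173).round(4), (h[:,0].min(0),h[:,0].max(0)))
k=im[155:215,170:280]
cv2.imwrite("pics/crop1.png",cv2.resize(k[:,:,::-1],None,fx=7,fy=7,interpolation=cv2.INTER_CUBIC))
E
```

```text
1 [0, 0, 512, 73, 23403] [241.9  33.5]
211 [193, 64, 107, 28, 989] [246.   77.8]
212 [177, 112, 91, 60, 4518] [221.7 141.3]
cab [175.1 118.7] [0.7624 0.2962 0.053 ]
cab [263.3 111.9] [0.7727 0.0515 0.053 ]
cab [267.8 170.4] [0.6079 0.0444 0.053 ]
cab [179.6 177.2] [0.5969 0.2826 0.053 ]
214 [338, 119, 61, 80, 3003] [367.  167.5]
ell 365.0859680175781 161.77125549316406 62.87784957885742 81.15607452392578 [ 0.5958 -0.1804  0.173 ] (array([338, 119], dtype=int32), array([398, 198], dtype=int32))
```

View pics/crop1.png

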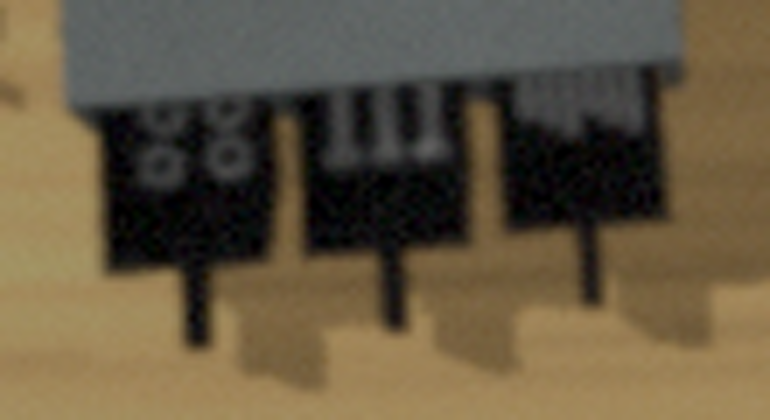

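Run:
```python
from h import *
c=load("top1");im=c["color"];hsv=cv2.cvtColor(im,cv2.COLOR_RGB2HSV)
f=lambda x,y:(170+(x+.5)/7-.5,155+(y+.5)/7-.5)
for n,p,z in [("lipL",(108,270),.04),("lipR",(268,262),.04),("fin tip",(197,347),.034),("fin root",(193,264),.036),("cabL",(75,103),.053),("cabR",(680,66),.053)]:
    print(n,ray(c,*f(*p),z).round(4))
m=((hsv[...,1]<60)&(hsv[...,2]>70)).astype(np.uint8);m[:,:325]=0;m[:,402:]=0;m[:142]=0;m[202:]=0
cn=max(cv2.findContours(m,0,2)[0],key=cv2.contourArea);h=cv2.convexHull(cn)
e=cv2.fitEllipse(h);p=ray(c,*e[0],.173);print(e,p.round(4))
t=np.linspace(0,6.28,200);q=np.array([proj(c,p+[.0695*np.cos(a),.0695*np.sin(a),0]) for a in t])
print(q.min(0),q.max(0),h[:,0].min(0),h[:,0].max(0))
s=load("scene1");
hs=cv2.cvtColor(s["color"],cv2.COLOR_RGB2HSV)
q=np.array([proj(s,p+[.0695*np.cos(a),.0695*np.sin(a),0]) for a in t]);print("scene rim",q.min(0)*1.5625,q.max(0)*1.5625)
print("jar base",proj(s,[p[0],p[1],0])*1.5625)
# bottle & key
print("bottle top",ray(c,570/1.5625,188/1.5625,.13).round(3),"base?",ray(c,550/1.5625,212/1.5625,0.0).round(3))
for u,v in[(450,268),(478,303),(498,260)]: print("key",ray(c,u/1.5625,v/1.5625,.012).round(3))
for u,v in[(333,436),(335,395),(430,420),(413,440),(567,385),(468,372),(555,370),(470,413)]: print("tray",ray(c,u/1.5625,v/1.5625,.04).round(3))
for u,v in[(162,209),(153,240),(222,264),(246,253)]: print("purple",ray(c,u/1.5625,v/1.5625,.04).round(3))
```

```text
lipL [0.5549 0.2708 0.04  ]
lipR [0.5561 0.2084 0.04  ]
fin tip [0.5245 0.2372 0.034 ]
fin root [0.5568 0.2384 0.036 ]
cabL [0.6186 0.2809 0.053 ]
cabR [0.6255 0.0467 0.053 ]
((367.42987060546875, 170.0723419189453), (59.06426239013672, 62.867591857910156), 78.38548278808594) [ 0.576  -0.1844  0.173 ]
[337.18493921 141.04188825] [397.87931454 199.86282447] [338 142] [398 198]
scene rim [260.7033631  189.25480256] [337.52809097 226.94598594]
jar base [307.6922346  283.22665713]
bottle top [ 0.711 -0.2    0.13 ] base? [ 0.712 -0.2    0.   ]
key [ 0.611 -0.013  0.012]
key [ 0.547 -0.059  0.012]
key [ 0.623 -0.099  0.012]
tray [0.326 0.196 0.04 ]
tray [0.393 0.192 0.04 ]
tray [0.348 0.033 0.04 ]
tray [0.317 0.063 0.04 ]
tray [ 0.4   -0.197  0.04 ]
tray [ 0.426 -0.034  0.04 ]
tray [ 0.426 -0.179  0.04 ]
tray [ 0.358 -0.034  0.04 ]
purple [0.731 0.502 0.04 ]
purple [0.674 0.516 0.04 ]
purple [0.626 0.39  0.04 ]
purple [0.644 0.348 0.04 ]
```

Run:
```python
from h import *
from rig import robot
from scipy.spatial.transform import Rotation as R
print([a for a in dir(robot) if a[0]!='_'])
s=robot.read_state();M=R.from_euler('xyz',s['eef_rot'],degrees=True).as_matrix();print(M.round(3))
print(s['tcp_pos'],np.degrees(np.arctan2(M[1,1],M[0,1])))
```

```text
['MotionError', 'grasp_offset', 'job_done', 'read_state']
[[-0.001  0.434 -0.901]
 [ 0.002 -0.901 -0.434]
 [-1.    -0.002 -0.   ]]
[ 0.27089449 -0.56242958  0.23016587] -64.28340305864192
```

>>> {"fn": "arm_command", "kwargs": {"plan": "0 0 -1.6 0.0178 0.0534 0 1;0 0 -1.6 0.0178 0.0534 0 1;0 0 -1.6 0.0178 0.0534 0 1;0 0 -1.6 0.0178 0.0534 0 1;0 0 -1.6 0.0178 0.0534 0 1;0 0 -1.6 0.0178 0.0534 0 1;0 0 -1.6 0.0178 0.0534 0 1;0 0 -1.6 0.0178 0.0534 0 1;0 0 -1.6 0.0178 0.0534 0 1;0 0 -1.6 0.0178 0.0534 0 .6;0 0 -1.6 0.0178 0.0534 0 .6;0 0 -1.6 0.0178 0.0534 0 .6;0 0 -1.6 0.0178 0.0534 0 .6;0 0 -1.6 0.0178 0.0534 0 .5;0 0 -1.6 0.0178 0.0534 0 .5;0 0 0 0 0 0 .5"}}

```text
time_s: 2.1
tcp_pos: [0.538, 0.2659, 0.2238]
eef_rot: [-88.9, 89.8, 91.8]
force: [0.2, -0.2, 0.3]
grip_width: 0.5
```

```bash
cat >> h.py <<'E'
from scipy.spatial.transform import Rotation as Rn
import json
def st():
    from rig import robot
    s=robot.read_state();M=Rn.from_euler('xyz',s['eef_rot'],degrees=True).as_matrix()
    open("log.txt","a").write(json.dumps([s['joints'].tolist(),s['tcp_pos'].tolist(),M.tolist()])+"\n")
    print("t",s['time_s'],"j",s['joints'].round(1),"tcp",s['tcp_pos'].round(4),"F",s['force'].round(1),"w",round(s['grip_width'],3))
    print("yaz",np.degrees(np.arctan2(M[1,1],M[0,1])).round(2),"x",M[:,0].round(3),"y",M[:,1].round(3))
    return s,M
def snap(n,f):
    from rig import capture
    c=capture(n);np.savez("pics/%s.npz"%f,**c);return c
E
python3 - <<'E'
from h import *
st();c=snap("wrist","w1")
cv2.imwrite("pics/w1.png",cv2.resize(c["color"][:,:,::-1],(800,600),interpolation=cv2.INTER_CUBIC))
print(c["K"],c["cam_to_world"].round(4))
E
```

```text
t 2.1 j [ 22.   15.3  97.5   0.2  67.1 111.3] tcp [0.538  0.2659 0.2238] F [ 0.2 -0.2  0.3] w 0.5
yaz -89.3 x [-0.     0.003 -1.   ] y [ 0.012 -1.    -0.003]
[[297.31863964   0.         251.12351767]
 [  0.         297.31863964 191.79498152]
 [  0.           0.           1.        ]] [[ 1.280e-02 -9.548e-01 -2.970e-01  6.136e-01]
 [-9.999e-01 -1.340e-02 -2.000e-04  2.664e-01]
 [-3.800e-03  2.970e-01 -9.549e-01  3.655e-01]
 [ 0.000e+00  0.000e+00  0.000e+00  1.000e+00]]
```

View pics/w1.png

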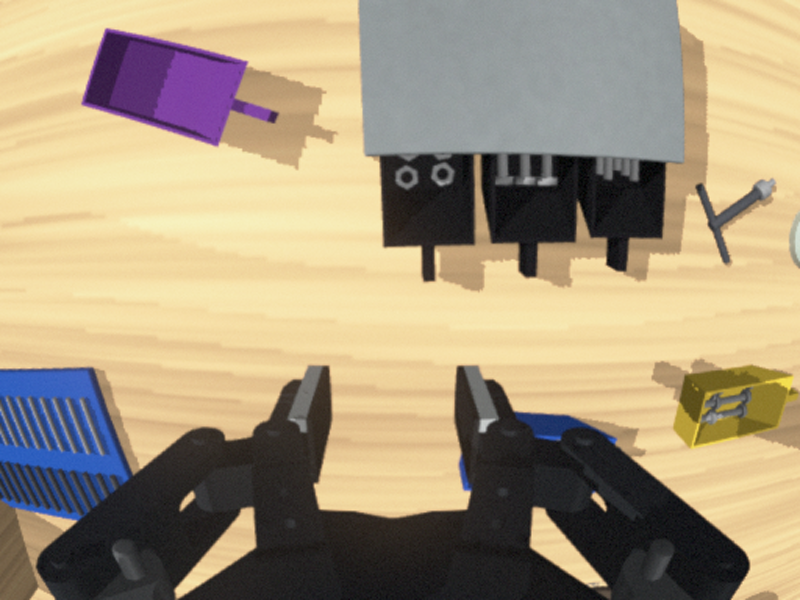

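```bash
cat >> h.py <<'E'
def fray(c,u,v,z):
    K=c["K"];a=np.array([(u-K[0,2])/K[0,0],(v-K[1,2])/K[1,1]]);r=np.hypot(*a)
    d=c["cam_to_world"][:3,:3]@np.r_[a/r*np.sin(r),np.cos(r)];o=c["cam_to_world"][:3,3]
    return o+d*(z-o[2])/d[2]
E
python3 - <<'E'
from h import *
c=load("w1")
for n,u,v,z in [("lipL",385,247,.04),("lipR",474,244,.04),("tipL",423,281,.034),("tipR",435,281,.034),("rootL",423,248,.034),("rootR",435,248,.034),("cabL",366,155,.053),("cabR",683,162,.053)]:
    print(n,fray(c,u/1.5625,v/1.5625,z).round(4))
E
```

```text
lipL [0.5516 0.2721 0.04  ]
lipR [0.5551 0.2083 0.04  ]
tipL [0.5253 0.2439 0.034 ]
tipR [0.5255 0.2349 0.034 ]
rootL [0.5501 0.2446 0.034 ]
rootR [0.5503 0.2358 0.034 ]
cabL [0.6166 0.2851 0.053 ]
cabR [0.6288 0.0475 0.053 ]
```

>>> {"fn": "arm_command", "kwargs": {"plan": "0 0 1 -0.001 -0.015 -0.02 .5;0 0 1 0 -0.011 -0.04 .5;0 0 0 0 0 -0.05 .5;0 0 0 0 0 -0.04 .5;0 0 0 0 0 -0.02 .5;0 0 0 0 0 0 .5;0 0 0 0 0 0 .5"}}

```text
time_s: 3.02
tcp_pos: [0.5324, 0.2272, 0.0498]
eef_rot: [25.8, 89.7, -151.8]
force: [-0.1, 0.1, -0.4]
grip_width: 0.501
```

Run:
```python
from h import *
st()
```

```text
t 3.025 j [ 1.880e+01  2.620e+01  1.059e+02 -1.000e-01  4.820e+01  1.065e+02] tcp [0.5324 0.2272 0.0498] F [-0.1  0.1 -0.4] w 0.501
yaz -87.63 x [-0.005 -0.002 -1.   ] y [ 0.041 -0.999  0.002]
```

>>> {"fn": "arm_command", "kwargs": {"plan": "0 0 0 0.004 0.010 0 .5;0 0 0 0 0 0 .5;0 0 0 0 0 -0.018 .5;0 0 0 0 0 -0.006 .5;0 0 0 0 0 0 .5;0 0 0 0 0 0 .5"}}

```text
time_s: 3.78
tcp_pos: [0.5388, 0.2387, 0.0274]
eef_rot: [136.9, 89.9, -40.8]
force: [0.9, -0.2, -0.2]
grip_width: 0.502
```

>>> {"fn": "arm_command", "kwargs": {"plan": "0 0 0 -0.001 0.001 -0.010 .5;0 0 0 0 0 -0.004 .5;0 0 0 0 0 0 .5;0 0 0 0 0 0 0;0 0 0 0 0 0 0;0 0 0 0 0 0 0;0 0 0 0 0 0 0", "newtons": 40}}

```text
time_s: 4.65
tcp_pos: [0.538, 0.2398, 0.0127]
eef_rot: [160.8, 89.9, -16.8]
force: [0.4, 0.2, -1.9]
grip_width: 0.091
```

Run:
```python
from h import *
st()
```

```text
t 4.65 j [ 1.980e+01  3.030e+01  1.050e+02 -1.000e-01  4.460e+01  1.075e+02] tcp [0.538  0.2398 0.0127] F [ 0.4  0.2 -1.9] w 0.091
yaz -87.62 x [ 0.001 -0.    -1.   ] y [ 0.042 -0.999  0.   ]
```

>>> {"fn": "arm_command", "kwargs": {"plan": "0 0 0 -0.006 -0.0003 0 0;0 0 0 -0.012 -0.0005 0 0;0 0 0 -0.015 -0.0007 0 0;0 0 0 -0.015 -0.0007 0 0;0 0 0 -0.015 -0.0007 0 0;0 0 0 -0.015 -0.0007 0 0;0 0 0 -0.015 -0.0007 0 0;0 0 0 -0.015 -0.0007 0 0;0 0 0 -0.010 -0.0005 0 0;0 0 0 -0.005 0 0 0;0 0 0 0 0 0 0;0 0 0 0 0 0 0"}}

```text
time_s: 6.15
tcp_pos: [0.4048, 0.2336, 0.0128]
eef_rot: [101.9, 90.0, -75.7]
force: [0.2, 0.0, -1.1]
grip_width: 0.088
```

Run:
```python
from h import *
st()
```

```text
t 6.15 j [ 2.470e+01  2.040e+01  1.213e+02 -1.000e-01  3.830e+01  1.123e+02] tcp [0.4048 0.2336 0.0128] F [ 0.2  0.  -1.1] w 0.088
yaz -87.58 x [ 0.    -0.001 -1.   ] y [ 0.042 -0.999  0.001]
```

>>> {"fn": "arm_command", "kwargs": {"plan": "0 0 0 0 0 0 .4;0 0 0 0 0 0 .4;0 0 0 0 0 0 .4;0 0 0 0 0 0.02 .4;0 0 0 0 0 0.04 .4;0 0 0 0 0 0.05 .5;0 0 0 0 0 0.05 1;0 0 0 0 0 0.02 1;0 0 0 0 0 0 1;0 0 0 0 0 0 1"}}

```text
time_s: 7.4
tcp_pos: [0.4053, 0.2329, 0.1977]
eef_rot: [152.6, 89.9, -25.1]
force: [0.1, 0.6, -0.7]
grip_width: 1.002
```

Run:
```python
from h import *
st();c=snap("wrist","w2");snap("top","top2")
cv2.imwrite("pics/w2.png",cv2.resize(c["color"][:,:,::-1],(800,600),interpolation=cv2.INTER_CUBIC))
t=json.loads
L=[t(l) for l in open("log.txt")]
# start state
L.insert(0,[[-68.278,17.705,93.688,0,68.737,-3.992],[.27087,-.56236,.23005],None])
from scipy.optimize import lsq_linear
J=np.radians([l[0] for l in L]);P=np.array([l[1] for l in L])
r=np.hypot(P[:,0],P[:,1]);z=P[:,2];a,b,s=J[:,1],J[:,1]+J[:,2],J[:,1]+J[:,2]+J[:,4]
print("az-j1",np.degrees(np.arctan2(P[:,1],P[:,0])-J[:,0]).round(2))
# r=a1+l2 sin a+l3 sin b+a3 cos b+L sin s ; z=d1+l2 cos a+l3 cos b-a3 sin b+L cos s (L,d1 merged)
A=[];y=[]
for i in range(len(L)):
    A.append([1,0,np.sin(a[i]),np.sin(b[i]),np.cos(b[i])]);y.append(r[i]-.0*np.sin(s[i]))
    A.append([0,1,np.cos(a[i]),np.cos(b[i]),-np.sin(b[i])]);y.append(z[i])
x,res,rk,sv=np.linalg.lstsq(np.array(A),np.array(y),rcond=None);print(x.round(4),res,rk,sv.round(3))
```

```text
t 7.4 j [ 2.460e+01  2.200e+00  1.160e+02 -1.000e-01  6.180e+01  1.123e+02] tcp [0.4053 0.2329 0.1977] F [ 0.1  0.6 -0.7] w 1.002
yaz -87.65 x [ 0.001 -0.001 -1.   ] y [ 0.041 -0.999  0.001]
az-j1 [4.   4.25 4.28 4.21 5.31 5.3 ]
[ 0.0022 -0.001   0.4785  0.526   0.0352] [2.93589818e-06] 5 [4.221 3.446 0.353 0.352 0.25 ]
```

View pics/w2.png

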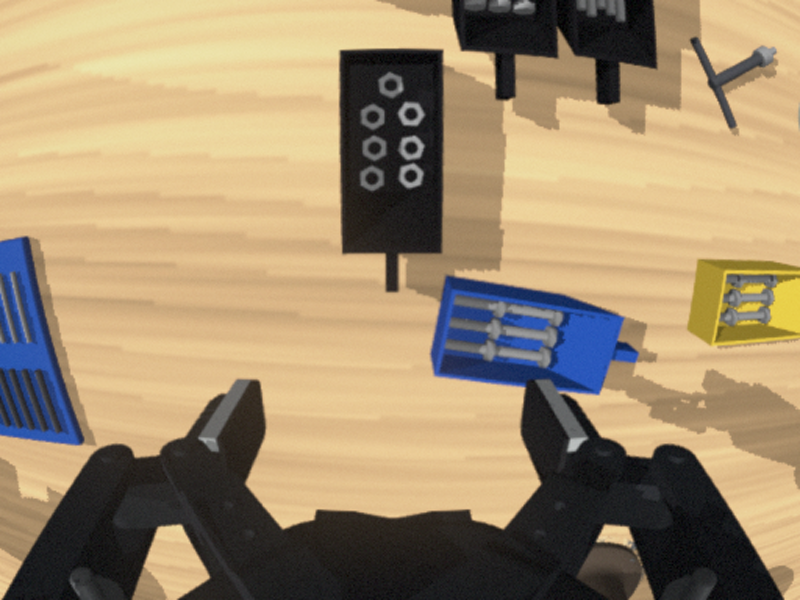

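```bash
cat >> h.py <<'E'
C=np.array([[0,-1,0],[0,0,-1],[1,0,0.]])
LAT=.0435
def Ry(a):return Rn.from_euler('y',a,degrees=True).as_matrix()
def Rz(a):return Rn.from_euler('z',a,degrees=True).as_matrix()
def fk(j,k,s4=1):
    a1,d1,l2,l3,a3,L=k
    A=Rz(j[0])@Ry(j[1]);B=A@Ry(j[2]);D=B@Rz(s4*j[3])@Ry(j[4])@Rz(j[5])
    return Rz(j[0])@[a1,LAT,d1]+A@[0,0,l2]+B@[a3,0,l3]+D@[0,0,L], D@C
def fitk(Ls):
    from scipy.optimize import least_squares
    f=lambda x:np.concatenate([fk(l[0],x)[0]-l[1] for l in Ls]+[(x-[0,.2,.4785,.526,.035,.2])*1e-3])
    return least_squares(f,[0,.2,.4785,.526,.035,.2])
E
python3 - <<'E'
from h import *
c=load("w2")
q={}
for n,u,v in [("lipL",342,252),("lipR",441,252),("bkL",340,51),("bkR",442,50)]:
    q[n]=fray(c,u/1.5625,v/1.5625,.04);print(n,q[n].round(4))
print("fin tip",fray(c,392/1.5625,290/1.5625,.034).round(4))
for b,f in(("bkL","lipL"),("bkR","lipR")):d=q[b]-q[f];print("len",np.hypot(*d[:2]),"yaw",np.degrees(np.arctan2(d[1],d[0])))
print("centre",sum(q.values())/4)
for b,f in(("lipL","lipR"),("bkL","bkR")):print("w",np.linalg.norm(q[b]-q[f]))
L=[json.loads(l) for l in open("log.txt")]
r=fitk(L);print(r.x.round(4),r.cost)
for l in L: p,M=fk(l[0],r.x);print((p-l[1]).round(4),np.abs(M-l[2]).max().round(3))
s=load("scene1")
for z in(.1,.15,.2,.25,.3):print(z,(proj(s,[0,0,z])*1.5625).round(0),(proj(s,[0,0.1,z])*1.5625).round(0))
E
```

```text
lipL [0.4196 0.2668 0.04  ]
lipR [0.4223 0.2016 0.04  ]
bkL [0.5517 0.2723 0.04  ]
bkR [0.555  0.2077 0.04  ]
fin tip [0.3931 0.2327 0.034 ]
len 0.1322425136098757 yaw 2.399401341682154
len 0.13287349254458944 yaw 2.6262355406191054
centre [0.48712357 0.23709396 0.04      ]
w 0.06521731943554855
w 0.06469406934712381
[0.     0.3086 0.4818 0.5265 0.0366 0.3114] 1.2761655159201966e-08
[ 0. -0. -0.] 0.0
[0. 0. 0.] 0.0
[-0. -0.  0.] 0.0
[-0.  0. -0.] 0.0
[-0.  0. -0.] 0.0
0.1 [577. 192.] [615. 210.]
0.15 [581. 171.] [621. 188.]
0.2 [586. 149.] [627. 166.]
0.25 [591. 125.] [633. 141.]
0.3 [596. 101.] [640. 116.]
```

```bash
cat >> h.py <<'E'
K0=[0,.3086,.4818,.5265,.0366,.3114]
LO=np.array([-172,-44,4,-67,5,-166.]);HI=np.array([172,111,149,246,150,166.])
def ik(p,M,j0,s4=1,k=K0):
    from scipy.optimize import least_squares
    def f(j):
        q,N=fk(j,k,s4);return np.r_[(q-p)*5,Rn.from_matrix(N@M.T).as_rotvec()]
    r=least_squares(f,np.clip(j0,LO+1,HI-1),bounds=(LO,HI),x_scale=50);return r.x,np.sqrt(2*r.cost)
G=np.array([[0,0,-1],[0,-1,0],[-1,0,0.]])  # tool axes in drawer frame (cols x,y,z): x=-zd,y=-yd,z=-xd
def pose(psi,tip,lip,gx=.005,gz=.010):
    Rd=Rz(psi)@Ry(-tip);return np.asarray(lip)+Rd@np.array([gx+.0675,0,gz-.04]),Rd@G
E
python3 - <<'E'
from h import *
f=np.array([.576,-.1844,.173])
for s4 in(1,-1):
  for psi in range(-110,111,20):
    h=np.array([np.cos(np.radians(psi)),np.sin(np.radians(psi)),0])
    best=None
    for j4 in(0,90,180,-40):
      for j6 in(-90,0,90):
        p,M=pose(psi,105,f+[0,0,.04]+.015*h);j,e=ik(p,M,[-20,10,110,j4,70,j6],s4)
        if best is None or e<best[1]:best=(j,e)
    if best[1]<.02:print(s4,psi,p.round(3),best[0].round(0),best[1].round(4))
E
```

```text
1 -50 [ 0.592 -0.204  0.291] [  -2.   32.  128.  226.   91. -104.] 0.0
1 -30 [ 0.598 -0.197  0.291] [-15.  29. 136. 194.  90. -94.] 0.0
1 -10 [ 0.601 -0.189  0.291] [-32.  29. 136. 159.  92. -85.] 0.0
1 10 [ 0.601 -0.18   0.291] [-44.  31. 130. 129.  94. -75.] 0.0
1 30 [ 0.598 -0.172  0.291] [-49.  35. 120. 106.  99. -65.] 0.0
1 50 [ 0.592 -0.165  0.291] [-49.  40. 108.  90. 108. -57.] 0.0
1 70 [ 0.585 -0.161  0.291] [-46.  46.  94.  79. 118. -50.] 0.0
1 90 [ 0.576 -0.159  0.291] [-42.  52.  81.  70. 130. -46.] 0.0
1 110 [ 0.567 -0.161  0.291] [-37.  58.  70.  61. 143. -44.] 0.0
-1 -110 [ 0.567 -0.208  0.291] [   3.   48.   91.   83.  116. -132.] 0.0
-1 -90 [ 0.576 -0.21   0.291] [   5.   42.  105.   95.  105. -125.] 0.0
-1 -70 [ 0.585 -0.208  0.291] [   4.   36.  117.  111.   96. -115.] 0.0
-1 -50 [ 0.592 -0.204  0.291] [  -2.   32.  128.  134.   91. -104.] 0.0
-1 -30 [ 0.598 -0.197  0.291] [-15.  29. 136. 166.  90. -94.] 0.0
-1 -10 [ 0.601 -0.189  0.291] [-32.  29. 136. 201.  92. -85.] 0.0
-1 10 [ 0.601 -0.18   0.291] [-44.  31. 130. 231.  94. -75.] 0.0
-1 110 [ 0.567 -0.161  0.291] [-37.  58.  70. -61. 143. -44.] 0.0
```

>>> {"fn": "arm_command", "kwargs": {"plan": "0 0 0 0.03 0.002 0 1;0 0 0 0.03 0.001 0 1;0 0 0 0.015 0 0 1;0 0 0 0.004 0 0 1;0 0 0 0 0 0 1;0 0 0 0 0 -0.03 1;0 0 0 0 0 -0.04 1;0 0 0 0 0 -0.02 1;0 0 0 0 0 0 1;0 0 0 0 0 0 1"}}

```text
time_s: 8.75
tcp_pos: [0.4773, 0.2346, 0.0992]
eef_rot: [18.6, 89.1, -158.9]
force: [-0.1, 0.1, -0.2]
grip_width: 0.999
```

>>> {"fn": "arm_command", "kwargs": {"plan": "0 0 0 0.012 0.002 0 1;0 0 0 0.001 0 0 1;0 0 0 0 0 0 1;0 0 0 0 0 -0.025 1;0 0 0 0 0 -0.005 1;0 0 0 0 0 0 1;0 0 0 0 0 0 1"}}

```text
time_s: 9.62
tcp_pos: [0.4954, 0.2383, 0.0742]
eef_rot: [18.0, 89.7, -159.6]
force: [0.6, -0.1, 0.1]
grip_width: 0.999
```

Run:
```python
from h import *
st()
```

```text
t 9.625 j [ 21.2  21.3 109.5   0.   49.5 108.7] tcp [0.4954 0.2383 0.0742] F [ 0.6 -0.1  0.1] w 0.999
yaz -87.55 x [-0.005 -0.002 -1.   ] y [ 0.043 -0.999  0.002]
```

>>> {"fn": "arm_command", "kwargs": {"plan": "0 0 0 0 -0.001 -0.02 1;0 0 0 0 0 -0.025 1;0 0 0 0 0 -0.012 1;0 0 0 0 0 -0.004 1;0 0 0 0 0 0 1;0 0 0 0 0 0 1"}}

```text
time_s: 10.38
tcp_pos: [0.4998, 0.2391, 0.0167]
eef_rot: [-160.6, 89.8, 21.9]
force: [-0.3, -0.2, 0.3]
grip_width: 1.001
```

>>> {"fn": "arm_command", "kwargs": {"plan": "0 0 0 -0.002 -0.001 -0.009 1;0 0 0 0 0 -0.003 1;0 0 0 0 0 0 1;0 0 0 0 0 0 0;0 0 0 0 0 0 0;0 0 0 0 0 0 0;0 0 0 0 0 0 0", "newtons": 60}}

```text
time_s: 11.25
tcp_pos: [0.4988, 0.2385, 0.0052]
eef_rot: [-161.3, 89.6, 21.1]
force: [-1.0, 0.7, 0.3]
grip_width: 0.761
```

Run:
```python
from h import *
st()
```

```text
t 11.25 j [ 21.   28.  110.3   0.   41.3 108.6] tcp [0.4988 0.2385 0.0052] F [-1.   0.7  0.3] w 0.761
yaz -87.52 x [ 0.006  0.002 -1.   ] y [ 0.043 -0.999 -0.002]
```

>>> {"fn": "arm_command", "kwargs": {"plan": "0 0 0 0 0 0.01 0;0 0 0 0 0 0.03 0;0 0 0 0 0 0.04 0;0 0 0 0 0 0.04 0;0 0 0 0 0 0.04 0;0 0 0 0 0 0.02 0;0 0 0 0 0 0.01 0;0 0 0 0 0 0 0"}}

```text
time_s: 12.25
tcp_pos: [0.4943, 0.2368, 0.2014]
eef_rot: [-156.4, 89.9, 26.0]
force: [-0.4, -0.2, -2.0]
grip_width: 0.761
```

Run:
```python
from h import *
s,M=st()
L=[json.loads(l) for l in open("log.txt")]
r=fitk(L);print(r.x.round(4),r.cost)
f=np.array([.576,-.1844,.173]);
for psi in(40,60,75):
    h=np.array([np.cos(np.radians(psi)),np.sin(np.radians(psi)),0]);j=s['joints']
    j=np.array([-10,30,100,1,60,-20.])
    for tip in(0,10,20,40,60,70,80,90,100,108):
        z=.062 if tip<60 else .045
        p,M=pose(psi,tip,f+[0,0,z]+.015*h,.0118,.005);j,e=ik(p,M,j);print(psi,tip,p.round(3),j.round(0),e.round(4))
```

```text
t 12.25 j [ 21.   11.  105.7   0.   63.3 108.6] tcp [0.4943 0.2368 0.2014] F [-0.4 -0.2 -2. ] w 0.761
yaz -87.53 x [ 0.001  0.001 -1.   ] y [ 0.043 -0.999 -0.001]
[0.     0.3126 0.4818 0.5265 0.0366 0.3154] 1.3226163446982844e-08
40 0 [ 0.648 -0.124  0.2  ] [-15.  23.  90.  -0.  67.  35.] 0.0
40 10 [ 0.652 -0.121  0.214] [-18.  19.  94.  10.  62.  28.] 0.0
40 20 [ 0.654 -0.119  0.229] [-22.  16.  98.  21.  58.  18.] 0.0
40 40 [ 0.651 -0.121  0.259] [-31.  13. 105.  46.  57.  -6.] 0.0
40 60 [ 0.641 -0.13   0.269] [-40.  16. 111.  70.  65. -30.] 0.0
40 70 [ 0.633 -0.136  0.281] [-43.  18. 113.  79.  72. -39.] 0.0
40 80 [ 0.624 -0.144  0.29 ] [-46.  22. 115.  86.  80. -46.] 0.0
40 90 [ 0.614 -0.152  0.297] [-48.  27. 115.  92.  89. -52.] 0.0
40 100 [ 0.603 -0.161  0.302] [-49.  33. 115.  96.  98. -57.] 0.0
40 108 [ 0.594 -0.169  0.304] [-49.  38. 114.  99. 105. -61.] 0.0
60 0 [ 0.623 -0.103  0.2  ] [-13.  20.  94.   0.  66.  17.] 0.0
60 10 [ 0.626 -0.099  0.214] [-18.  18.  96.  11.  64.   8.] 0.0
60 20 [ 0.627 -0.097  0.229] [-22.  16.  98.  22.  65.  -2.] 0.0
60 40 [ 0.625 -0.099  0.2
[... 382 characters left out ...]
0.164  0.304] [-48.  43. 101.  86. 115. -53.] 0.0
75 0 [ 0.6   -0.093  0.2  ] [-13.  18.  98.   0.  65.   2.] 0.0
75 10 [ 0.602 -0.089  0.214] [-18.  17.  98.  11.  67.  -7.] 0.0
75 20 [ 0.602 -0.086  0.229] [-22.  17.  97.  21.  70. -15.] 0.0
75 40 [ 0.601 -0.09   0.259] [-31.  19.  97.  39.  80. -29.] 0.0
75 60 [ 0.598 -0.102  0.269] [-38.  27.  96.  53.  91. -39.] 0.0
75 70 [ 0.595 -0.112  0.281] [-41.  31.  95.  58.  98. -43.] 0.0
75 80 [ 0.592 -0.123  0.29 ] [-43.  35.  94.  64. 104. -45.] 0.0
75 90 [ 0.589 -0.136  0.297] [-44.  39.  93.  69. 111. -47.] 0.0
75 100 [ 0.585 -0.15   0.302] [-45.  44.  92.  74. 118. -47.] 0.0
75 108 [ 0.582 -0.161  0.304] [-45.  48.  91.  79. 123. -48.] 0.0
```

>>> {"fn": "arm_command", "kwargs": {"plan": "0 0 2 0.005 -0.01 0.005 0;0 0 5 0.010 -0.025 0.005 0;0 0 6 0.013 -0.034 0.004 0;0 0 6 0.013 -0.034 0 0;0 0 6 0.013 -0.034 0 0;0 0 6 0.013 -0.034 0 0;0 0 6 0.013 -0.034 0 0;0 0 6 0.013 -0.034 0 0;0 0 5 0.013 -0.034 0 0;0 0 4 0.010 -0.025 0 0;0 0 2 0.006 -0.012 0 0;0 0 0 0.002 -0.005 0 0;0 0 0 0 0 0 0;0 0 0 0 0 0 0"}}

```text
time_s: 14.0
tcp_pos: [0.6057, -0.0876, 0.1908]
eef_rot: [-44.6, 87.9, -166.3]
force: [0.8, -0.0, -1.5]
grip_width: 0.76
```

```bash
cat >> h.py <<'E'
GX,GZ=.0118,.005
def dst():
    "drawer state from the tool: lip position, heading, tip"
    s,M=st();Rd=M@G.T;lip=s['tcp_pos']-Rd@np.array([GX+.0675,0,GZ-.04])
    x,y=Rd[:,0],Rd[:,1]
    print("lip",lip.round(4),"psi(y-axis)",np.degrees(np.arctan2(-y[0],y[1])).round(2),"tip",np.degrees(np.arctan2(x[2],Rd[2,2])).round(2),"roll",np.degrees(np.arcsin(y[2])).round(2))
    return s,M
E
python3 - <<'E'
from h import *
dst()
E
```

```text
t 14.0 j [-11.8  19.7  95.9  -1.   66.4  20.3] tcp [ 0.6057 -0.0876  0.1908] F [ 0.8 -0.  -1.5] w 0.76
yaz -31.7 x [-0.036 -0.009 -0.999] y [ 0.85  -0.525 -0.026]
lip [ 0.5654 -0.1547  0.2279] psi(y-axis) 58.3 tip -1.51 roll 1.5
```

>>> {"fn": "arm_command", "kwargs": {"plan": "0 0 1 0.006 -0.004 0.010 0;0 0 1 0.006 -0.004 0.010 0;0 0 0 0 0 0.0 0;5 -3 0 0.002 0 0.012 0;7 -4 0 0.002 0 0.013 0;7 -4 0 0 0 0.012 0;7 -4 0 0 0 0.008 0;4 -2.5 0 0 0 0.003 0;0 0 0 0 0 0 0;0 0 0 0 0 0 0"}}

```text
time_s: 15.25
tcp_pos: [0.6241, -0.0947, 0.2651]
eef_rot: [-179.7, 56.0, 61.7]
force: [0.5, -0.1, -1.5]
grip_width: 0.763
```

```bash
cat >> h.py <<'E'
def todo(psi,tip,lip):
    s,M=dst();p,N=pose(psi,tip,lip,GX,GZ)
    print("need rotvec",np.degrees(Rn.from_matrix(N@M.T).as_rotvec()).round(1),"shift",(p-s['tcp_pos']).round(4))
E
python3 - <<'E'
from h import *
todo(60,45,[.5835,-.171,.235])
L=[json.loads(l) for l in open("log.txt")]
r=fitk(L);print(r.x.round(4),r.cost)
c=snap("top","top3");cv2.imwrite("pics/top3.png",cv2.resize(c["color"][100:250,230:430,::-1],(800,600),interpolation=cv2.INTER_CUBIC))
E
```

```text
t 15.25 j [-29.1  15.6  98.8  36.4  70.4 -14.5] tcp [ 0.6241 -0.0947  0.2651] F [ 0.5 -0.1 -1.5] w 0.763
yaz -28.59 x [ 0.266  0.493 -0.829] y [ 0.878 -0.478 -0.003]
lip [ 0.5832 -0.1696  0.2497] psi(y-axis) 61.41 tip 34.04 roll 0.18
need rotvec [ 9.5 -5.5 -1.4] shift [-0.0001 -0.0063  0.0012]
[-0.      0.3145  0.4818  0.5265  0.0366  0.3173] 1.344151046035196e-08
```

View pics/top3.png

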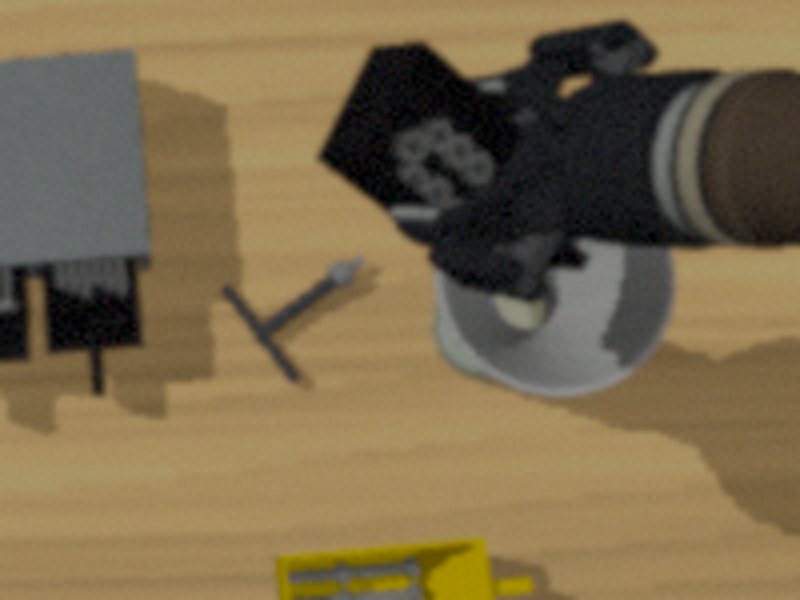

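Run:
```python
from h import *
s,M=dst();c=load("top3");Rd=M@G.T
o=s['tcp_pos']-Rd@[GX,0,GZ]
for n,p in [("tip top",(-.0955,0,.034)),("tip bot",(-.0955,0,.012)),("bkL",(.0675,.033,.04)),("bkR",(.0675,-.033,.04)),("bkLbot",(.0675,.033,0)),("bkRbot",(.0675,-.033,0))]:
    print(n,((proj(c,o+Rd@p)-[230,100])*4).round(0))
```

```text
t 15.3 j [-29.1  15.6  98.8  36.4  70.4 -14.6] tcp [ 0.6241 -0.0945  0.265 ] F [-0.7 -0.3 -1.4] w 0.76
yaz -28.56 x [ 0.265  0.493 -0.829] y [ 0.878 -0.478 -0.003]
lip [ 0.5832 -0.1694  0.2496] psi(y-axis) 61.44 tip 34.04 roll 0.18
tip top [584. 263.]
tip bot [553. 260.]
bkL [364. 158.]
bkR [423.  40.]
bkLbot [313. 158.]
bkRbot [370.  46.]
```

>>> {"fn": "arm_command", "kwargs": {"plan": "4 -2.5 -0.5 -0.001 -0.002 0.001 0;6 -3.5 -0.5 -0.002 -0.005 0.004 0;6 -3.5 0 -0.002 -0.005 0.004 0;5 -3 0 -0.001 -0.004 0.003 0;3 -1.5 0 -0.001 -0.002 0.001 0;0 0 0 0 0 0 0;0 0 0 0 0 0 0"}}

```text
time_s: 16.18
tcp_pos: [0.6206, -0.1078, 0.2807]
eef_rot: [179.0, 27.9, 60.4]
force: [0.3, 0.3, -2.7]
grip_width: 0.761
```

Run:
```python
from h import *
todo(60,108,[.5835,-.171,.220])
```

```text
t 16.175 j [-40.3  22.4 102.4  61.1  82.4 -36.5] tcp [ 0.6206 -0.1078  0.2807] F [ 0.3  0.3 -2.7] w 0.761
yaz -29.12 x [ 0.436  0.768 -0.469] y [ 0.874 -0.487  0.015]
lip [ 0.5881 -0.1676  0.227 ] psi(y-axis) 60.88 tip 62.05 roll -0.86
need rotvec [ 40.4 -22.   -0.5] shift [-0.0327 -0.0556  0.0256]
```

>>> {"fn": "arm_command", "kwargs": {"plan": "4.4 -2.4 0 -0.003 -0.005 0.003 0;4.5 -2.5 0 -0.004 -0.006 0.004 0;4.5 -2.5 0 -0.004 -0.006 0.004 0;4.5 -2.5 0 -0.004 -0.006 0.004 0;4.5 -2.5 0 -0.004 -0.006 0.003 0;4.5 -2.5 0 -0.004 -0.006 0.003 0;4.5 -2.5 0 -0.003 -0.006 0.002 0;4.5 -2.5 0 -0.003 -0.006 0.001 0;3 -1.6 0 -0.002 -0.005 0 0;0 0 0 0 0 0 0;0 0 0 0 0 0 0;0 0 0 0 0 0 0"}}

```text
time_s: 17.68
tcp_pos: [0.597, -0.1553, 0.3174]
eef_rot: [177.6, -16.8, 61.4]
force: [0.1, -0.6, -1.1]
grip_width: 0.76
```

Run:
```python
from h import *
todo(60,108,[.5835,-.171,.220])
w=snap("wrist","w4");c=snap("top","top4");s=snap("scene","scene4")
a=cv2.resize(w["color"][:,:,::-1],(400,300));b=cv2.resize(c["color"][100:250,230:430,::-1],(400,300),interpolation=cv2.INTER_CUBIC)
d=cv2.resize(s["color"][60:210,110:310,::-1],(400,300),interpolation=cv2.INTER_CUBIC)
cv2.imwrite("pics/v4.png",np.vstack([np.hstack([a,b]),np.hstack([d,d*0])]))
```

```text
t 17.675 j [-47.1  42.8 100.   85.7 114.4 -53.4] tcp [ 0.597  -0.1553  0.3174] F [ 0.1 -0.6 -1.1] w 0.76
yaz -29.32 x [0.459 0.84  0.288] y [ 0.871 -0.489  0.04 ]
lip [ 0.5948 -0.1662  0.2314] psi(y-axis) 60.68 tip 106.77 roll -2.3
need rotvec [ 2.2  1.4 -0.7] shift [-0.0091 -0.0081 -0.0112]
```

View pics/v4.png

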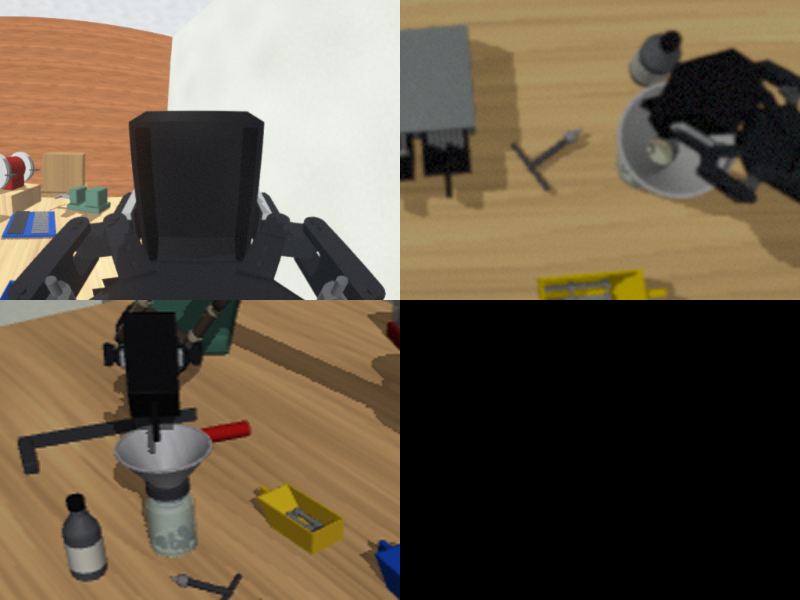

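>>> {"fn": "arm_command", "kwargs": {"plan": "-3 1.7 0 0.002 0.003 0.01 0;-7 3.9 0 0.003 0.005 0.005 0;-8 4.5 0 0.003 0.005 0 0;-8 4.5 0 0.003 0.005 0 0;-8 4.5 0 0.003 0.005 0 0;-8 4.5 0 0.003 0.005 0 0;-8 4.5 0 0.003 0.005 0 0;-8 4.5 0 0.003 0.005 0 0;-8 4.5 0 0.003 0.005 0 0;-8 4.5 0 0.003 0.005 0 0;-8 4.5 0 0.003 0.005 0 0;-6 3.4 0 0.002 0.003 0 0;-3 1.7 0 0 0 0 0;0 0 0 0 0 0 0;0 0 0 0 0 0 0"}}

```text
time_s: 19.7
tcp_pos: [0.6261, -0.097, 0.3363]
eef_rot: [1.9, 89.2, -115.6]
force: [0.4, 0.9, -1.6]
grip_width: 0.764
```

Run:
```python
from h import *
todo(60,0,[.5835,-.1,.32])
w=snap("wrist","w5");c=snap("top","top5");s=snap("scene","scene5")
a=cv2.resize(w["color"][:,:,::-1],(400,300));b=cv2.resize(c["color"][100:250,230:430,::-1],(400,300),interpolation=cv2.INTER_CUBIC)
d=cv2.resize(s["color"][90:190,130:264,::-1],(400,300),interpolation=cv2.INTER_CUBIC)
e=cv2.resize(s["color"][150:190,180:220,::-1],(400,300),interpolation=cv2.INTER_CUBIC)
cv2.imwrite("pics/v5.png",np.vstack([np.hstack([a,b]),np.hstack([d,e])]))
```

```text
t 19.7 j [-12.4  14.6  85.4  -0.8  80.2  15.3] tcp [ 0.6261 -0.097   0.3363] F [ 0.4  0.9 -1.6] w 0.764
yaz -27.52 x [-0.006 -0.013 -1.   ] y [ 0.887 -0.462  0.   ]
lip [ 0.5897 -0.1669  0.3724] psi(y-axis) 62.48 tip -0.8 roll -0.03
need rotvec [ 0.7 -0.4 -2.5] shift [-0.003   0.0657 -0.0513]
```

View pics/v5.png

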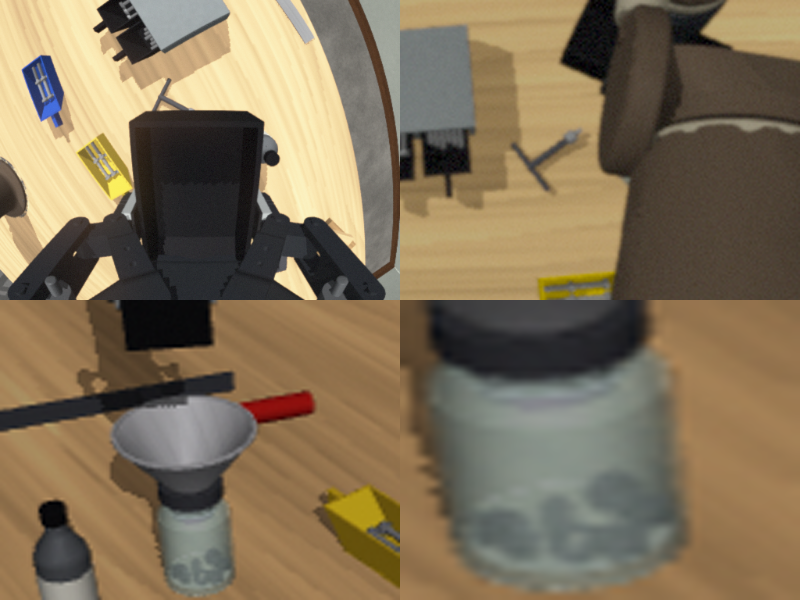

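>>> {"fn": "arm_command", "kwargs": {"plan": "0 0 -2 -0.005 0.012 0 0;0 0 -5 -0.010 0.028 -0.005 0;0 0 -6 -0.013 0.034 -0.01 0;0 0 -6 -0.013 0.034 -0.015 0;0 0 -6 -0.013 0.034 -0.015 0;0 0 -6 -0.013 0.034 -0.015 0;0 0 -6 -0.013 0.034 -0.015 0;0 0 -6 -0.013 0.034 -0.015 0;0 0 -6 -0.013 0.034 -0.015 0;0 0 -4 -0.012 0.028 -0.01 0;0 0 -3 -0.006 0.012 -0.005 0;0 0 0 -0.002 0.004 0 0;0 0 0 0 0 0 0;0 0 0 0 0 0 0"}}

```text
time_s: 21.6
tcp_pos: [0.4961, 0.2215, 0.2144]
eef_rot: [11.4, 89.4, -165.2]
force: [0.8, 0.6, -0.7]
grip_width: 0.763
```

Run:
```python
from h import *
todo(2.5,0,[.4195,.2345,.06])
```

```text
t 21.6 j [ 19.4  10.  105.2   0.   65.4 106.1] tcp [0.4961 0.2215 0.2144] F [ 0.8  0.6 -0.7] w 0.763
yaz -86.64 x [-0.009 -0.002 -1.   ] y [ 0.059 -0.998  0.002]
lip [0.4172 0.2169 0.2502] psi(y-axis) 3.36 tip -0.55 roll -0.11
need rotvec [ 0.1 -0.5 -0.9] shift [ 0.0027  0.0165 -0.1894]
```

>>> {"fn": "arm_command", "kwargs": {"plan": "0 -0.5 -0.9 0.002 0.010 0 0;0 0 0 0 0.006 -0.02 0;0 0 0 0 0 -0.04 0;0 0 0 0 0 -0.045 0;0 0 0 0 0 -0.035 0;0 0 0 0 0 -0.015 0;0 0 0 0 0 -0.005 0;0 0 0 0 0 0 0;0 0 0 0 0 0 0"}}

```text
time_s: 22.72
tcp_pos: [0.5066, 0.2411, 0.0572]
eef_rot: [-165.9, 89.0, 16.2]
force: [-0.7, 0.9, -0.4]
grip_width: 0.764
```

Run:
```python
from h import *
todo(2.5,0,[.4195,.2365,.04])
```

```text
t 22.725 j [ 2.110e+01  2.330e+01  1.092e+02 -1.000e-01  4.650e+01  1.091e+02] tcp [0.5066 0.2411 0.0572] F [-0.7  0.9 -0.4] w 0.764
yaz -87.95 x [ 0.017  0.005 -1.   ] y [ 0.036 -0.999 -0.004]
lip [0.4268 0.2381 0.0909] psi(y-axis) 2.05 tip 0.99 roll 0.25
need rotvec [-0.3  1.   0.4] shift [-0.0079 -0.0011 -0.0522]
```

>>> {"fn": "arm_command", "kwargs": {"plan": "0 1 0.4 -0.006 -0.001 -0.02 0;0 0 0 0 0 -0.018 0;0 0 0 0 0 -0.005 0;0 0 0 0 0 0 0;0 0 0 0 0 0 0"}}

```text
time_s: 23.35
tcp_pos: [0.5011, 0.2403, 0.0124]
eef_rot: [-97.4, 89.7, 85.1]
force: [-0.6, -0.3, -1.9]
grip_width: 0.762
```

Run:
```python
from h import *
todo(2.5,0,[.4195,.2365,.04])
```

```text
t 23.35 j [ 21.   27.6 109.7   0.4  42.5 108.2] tcp [0.5011 0.2403 0.0124] F [-0.6 -0.3 -1.9] w 0.762
yaz -87.54 x [ 0.001  0.006 -1.   ] y [ 0.043 -0.999 -0.006]
lip [0.4218 0.2367 0.0474] psi(y-axis) 2.46 tip 0.04 roll 0.33
need rotvec [-0.3  0.   0. ] shift [-0.0023 -0.0003 -0.0074]
```

>>> {"fn": "arm_command", "kwargs": {"plan": "0 0 0 0 0 -0.005 0;0 0 0 0 0 -0.002 0;0 0 0 0 0 0 0"}}

```text
time_s: 23.72
tcp_pos: [0.5018, 0.2406, 0.0058]
eef_rot: [-111.0, 89.6, 71.4]
force: [-0.3, -0.9, -0.8]
grip_width: 0.762
```

>>> {"fn": "arm_command", "kwargs": {"plan": "0 0 0 0 0 -0.0012 0;0 0 0 0 0 0 0;0 0 0 0 0 0 1;0 0 0 0 0 0 1;0 0 0 0 0 0 1;0 0 0 0 0 0.01 1;0 0 0 0 0 0.03 1;0 0 0 0 0 0.05 1;0 0 0 0 0 0.05 1;0 0 0 0 0 0.04 1;0 0 0 0 0 0.02 1;0 0 0 0 0 0 1;0 0 0 0 0 0 1"}}

```text
time_s: 25.35
tcp_pos: [0.5011, 0.2404, 0.2154]
eef_rot: [-129.1, 89.4, 53.3]
force: [0.8, -0.5, 0.6]
grip_width: 1.0
```

Run:
```python
from h import *
st()
w=snap("wrist","w6");c=snap("top","top6");s=snap("scene","scene6")
a=cv2.resize(w["color"][:,:,::-1],(400,300));b=cv2.resize(c["color"][:,:,::-1],(400,300),interpolation=cv2.INTER_AREA)
d=cv2.resize(s["color"][:,:,::-1],(400,300));e=cv2.resize(c["color"][130:230,320:453,::-1],(400,300),interpolation=cv2.INTER_CUBIC)
cv2.imwrite("pics/v6.png",np.vstack([np.hstack([a,b]),np.hstack([d,e])]))
o=load("top1")["color"].astype(int);df=np.abs(c["color"].astype(int)-o).sum(2)>90
hsv=cv2.cvtColor(c["color"],cv2.COLOR_RGB2HSV)
m=((hsv[...,1]<60)&(hsv[...,2]>70)).astype(np.uint8);m[:,:325]=0;m[:,402:]=0;m[:142]=0;m[202:]=0
h=cv2.convexHull(max(cv2.findContours(m,0,2)[0],key=cv2.contourArea));print(cv2.fitEllipse(h))
```

```text
t 25.35 j [ 21.   10.7 104.3   0.3  64.6 108.4] tcp [0.5011 0.2404 0.2154] F [ 0.8 -0.5  0.6] w 1.0
yaz -87.53 x [ 0.006  0.008 -1.   ] y [ 0.043 -0.999 -0.008]
((367.28741455078125, 169.96051025390625), (59.62883758544922, 63.19198226928711), 81.39340209960938)
```

View pics/v6.png

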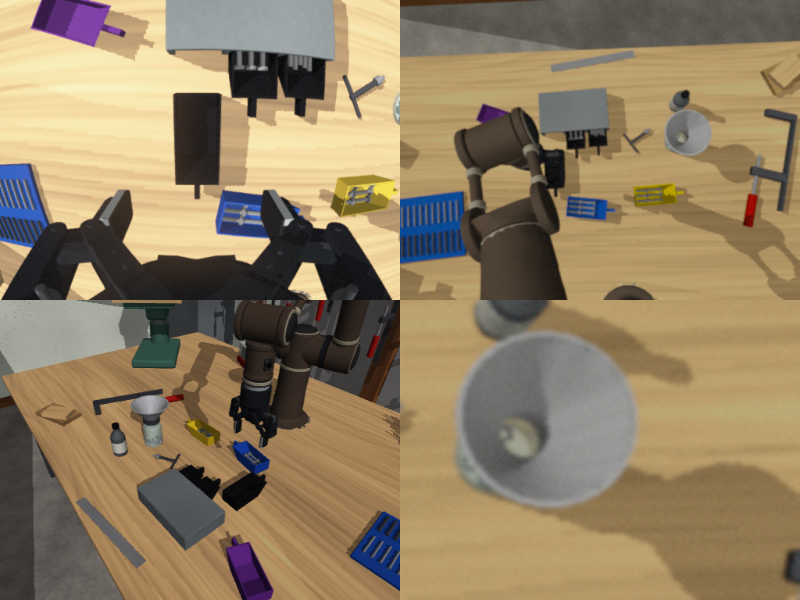

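```bash
python3 -c "
from rig import robot
print(robot.job_done())"
```

```text
the job is handed in; nothing more can be done
None
```

The nuts are in the jar and the job is handed in, at about 25 s of the 72 s allowed. I pulled the nut drawer (left bay as the robot faces the cabinet) out by its fin and let go. I then re-gripped it across its side walls and tipped it to about 107° with the lip over the funnel. Finally I stood it upright about where it had been set down, just in front of the cabinet, and released it.

**Last checks:**
- **Drawer:** the pictures show it empty and upright, with the gripper clear above it.
- **Nuts:** they show through the jar glass, with none seen in the funnel or on the bench. I could not count all seven through the glass.
- **Jar:** the funnel rim sits within 0.2 px of where it was in the first top view, so the jar has not moved.
- **Other items:** the other drawers, the chuck key, the oil bottle and the coloured look-alikes look unmoved by eye. I did not measure them.
- **Forces:** the wrist force readings I took between moves stayed under 3 N.

**Disagreement:** the lip ended about 12 mm off its aim sideways and 11 mm high while pouring, but it was still over the funnel.

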